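Put the lemon tools back on their own holders

ROBOT

A 6-joint arm with a two-finger parallel gripper is mounted at the origin on the work surface. World frame = base frame: x ahead of the robot, y to its left, z up, the work surface at z = 0. Lengths are in m, angles in rad, forces in N, time in s.
With the tool pointing down it reaches from about 0.4 to 0.825 m from the base axis. Payload 7 kg.
Tool frame: the origin (TCP) lies midway between the tips of the shut fingers; the grasp point (between the pads) lies 19 mm behind it (manip.pinch_z is the z of the grasp point in the tool frame, in m); z points along the fingers, y is the line along which they close (so a half turn about z gives the same grasp; the last joint's range is limited). The gripper opens to 85 mm and grips with 20 to 120 N. Pads are 22 mm wide; open, the fingers measure 114 mm over their backs; the gripper's body (76 mm by 85 mm) begins 54 mm behind the grasp point. The pads swing forward as they close: fully open they stand 13 mm farther back than shut.
Start: joints at [1.509, 0.359, 0.012, 0, -1.224, -0.288], TCP at [0.231, 0.634, 0.203] pointing down, gripper open.
Joint ranges: [-3.07, 3.07], [-1.43, 2.12], [-1.02, 1.25], [-3.03, 1.67], [-3.05, -0], [-3.03, 3.03]. Speed limits (rad/s): [2.39, 2.39, 3.01, 3.14, 3.14, 3.14].

INTERFACE

Orientations are given as [roll, pitch, yaw] about the fixed x, y, z axes, in that order (R = Rz(yaw) Ry(pitch) Rx(roll)).
In Python, from workcell import manip gives the robot as it stands.
- The arm moves only by the tool jog_arm, never from a script. Its argument "moves" is text: rows parted by semicolons, each of 7 numbers parted by spaces: the shift along the tool's x, y, z in units of 30 mm (1.0 is 30 mm), then the turn, a rotation vector about the tool's x, y, z in units of 8 degrees (1.0 is 8 degrees), then the opening, from -1 (shut) to 1 (fully open). In form: x y z rx ry rz gripper; .... A call has 1 to 10 rows; each row shifts and turns the commanded pose from where the row before left it, along the tool's axes as they then stand; what a row does not reach is not made up. A row lasts 1/10 s, in which the tool goes at most 50 mm and 8.59 degrees, less where a joint would pass 70% of its speed; a pose out of reach is approached as far as the arm can. A call is refused whole if a number of a shift passes 1 or a number of a turn 1, either way. A call with a gripper value outside its range is refused whole. The fingers move at their own pace and stop on an object; "newtons" is the grip in N (left out, the last holds). Time passes only in rows, so rows that do not move let the fingers close. It gives the time, the measured TCP pose, the force, the opening and the grip force at its end, in the units of the state.
- manip.get_state(): the state, without advancing time (a new reading comes with each control period).
- manip.capture(name): name is "side" or "top"; returns a dict with "pixels" (420x560x3 uint8, red, green, blue), "fx", "fy", "cx", "cy" (pixels), "R" (3x3) and "t" (3): a world point X has camera coordinates R X + t. Camera axes: x right, y down, z forward; pixel columns grow to the right and rows downward; lengths in m; the calibration is good to about 2 mm. A picture is of the moment at which its call begins. There is no depth.
- manip.close_job(): hands the job in; it is judged then, once.
Trained networks look in the newest picture that a camera, given by its name, has taken for a name from the list of things; names that differ only in an ending like _2 or _b are one class to them, and where a whole thing is asked for, a point or a joint stands for the part that bears it (a point fixed in the world has none). Each returns a list of dicts, best first, with "conf" (0 to 1); they miss things now and then, are a little off and sometimes report something else, mostly with a low value. They report only what shows in the picture. A call takes as long as a camera call. They do not tell look-alikes from the thing itself.
- manip.boxes_of(camera, label): "at" ([x, y, z] in m, in world coordinates, good to about 4 mm: the middle of the surface that is visible of it).
- manip.trace(camera, label): "region" (420x560 bool, what is visible of it).
- manip.spot_point(camera, label): "at" ([x, y, z] in m, in world coordinates, good to about 4 mm: a listed point, or the origin of a listed thing).
The state is a dict: "clock": time; "joints": joint angles; "qvel": joint speeds; "joint_efforts": joint torques, N m; "eef_pos": TCP position; "tcp_rot": TCP orientation; "wrist_force": force on the tool from outside, world axes, zero at the start; "torque": the same for the moment, N m; "finger_gap": opening from 0.0 (shut) to 1.0 (fully open); "gripper_force": force on a finger pad.
Only numpy, scipy, OpenCV 4.12 (cv2) and the standard library are available. Lean on these libraries where they do the work, as an engineer would, in place of code of your own. Each camera call takes 0.05 s, during which the arm holds its last target. There are 200 camera calls.

TASK

Put the four washed lemon tools away, each in its own holder: the reamer plate seated level on the white bowl, the clip-top jar standing inside the rim of the round wooden coaster, the squeezer lying lengthwise flat inside the dark tray, and the red scraper on the blue spoon rest with its blade in the dish and its handle out along the tongue. Set the ceramic and the glass down gently without dropping them, let go of everything, and leave the green cup and the small pepper mill where they stand.

Things in the scene. Friction and masses are not known exactly. Their poses are not given: they have to be found in the camera images.
- reamer: Loose, 0.28 kg: white ceramic reamer plate, 60 mm high. Origin: centre of underside, z up. Foot radius 36 (z 0-5 mm); flat plate radius 56 (z 5-10), lug to 68 at -x; central ribbed cone, nearly upright from radius 25 at z 10 to 23 at z 40, ribs add 1 mm to look only, then rounded to the tip. Grip across the cone, any yaw, 32 mm above the origin. Goes on bowl.
- jar: Loose, 0.24 kg: small empty clear-glass clip-top jar, orange ring under the lid, upright, radius 29 mm, 85 mm high. Origin: centre of underside, z up. Wire clip on its -x side and hinge on its +x side (out to 37 mm): grip the glass along its y axis, 40 to 55 mm above the origin. Goes on coaster.
- squeezer: Loose, 0.26 kg: closed aluminium lemon squeezer lying on its cup and handle end, 190 mm long. Origin: mid length, at the underside; x along it, z up. Cup centre at x +55, rim radius 34, 38 mm high, hinge to x +95. Two handles, one above the other, 22 mm wide, run to x -95; at the origin they span z 16-41 mm. Grip across them (along y) at the origin, 28 mm up; mass centre at x +19.
- scraper: Loose, 0.075 kg: red silicone scraper lying flat, 225 mm long. Origin: underside of the handle at the grip point; x along it to the blade, z up. Blade x +34 to +100 mm, 46 wide, 9 thick; neck x +19 to +34, 28 wide; handle x -125 to +19, 16 wide, 14 thick. Grip across the handle (along y) at the origin, fingertips 2 to 3 mm above the surface.
- bowl: Fixed holder of the reamer plate: white ceramic bowl, 45 mm high, at the rim outer radius 52, inner 47 mm, small lug at -x. Origin: centre of underside. The plate's foot goes inside the rim and its plate lies on the rim: its origin is then 40 mm above the bowl's, on the same axis (play 11 mm).
- coaster: Fixed holder of the jar: round dark wooden coaster, outer radius 46 mm, flat cork floor 4 mm up inside a rim of inner radius 41 mm, 8 mm high. Origin: centre of underside.
- tray: Fixed holder of the squeezer: dark enamel rectangular tray, 222 (x) by 96 mm (y) outside, walls 4 mm thick, 12 mm high, floor 4 mm up, inside 214 by 88 mm. Origin: centre of underside. The squeezer lies along its length, either way round, origin over origin.
- spoon_rest: Fixed holder of the scraper: blue ceramic spoon rest. Origin at its underside, x along it to the dish. Floor 5 mm up throughout. Dish inside x +22 to +112, y -37 to +37 mm, rim 5 thick, 17 mm high, with a 48 mm gap on the -x side; a flat rimless tongue 48 wide runs from it to x -122. Scraper: origin over this origin, x along this x (blade in dish, handle on tongue).
- cup: Bystander (loose), leave alone: small green handleless cup, radius 28 mm, 55 mm high. Origin: centre of its underside.
- mill: Bystander (loose), leave alone: small dark wooden pepper mill, radius 19 mm, 63 mm high. Origin: centre of its underside.
Things that resemble listed ones, but are neither listed nor needed, are in the scene too. Of the things that look like the scraper, the larger one is meant.

How it is judged:
By the outcome, as a careful person would: the job done as asked, in the order asked, and still so for the second after the job is handed in, with the robot touching nothing.
It also fails if it takes over 128 s, if anything falls off the work surface, if the arm or the gripper's body presses on something with over 40 N, if the wrist force passes 120 N, or if a joint passes its speed limit or range.

## Working session

There is one attempt and no reset: what is moved stays moved. The work goes in short steps, Python scripts to look and compute and a tool call to move; the robot and the scene stay as the last step left them, time stands still between calls to the robot, and variables do not carry over. Pictures are saved under pics/ and viewed, at most 14 in all, crops included, and the job is handed in when it is done.

Besides the shell and the picture viewer there is one more tool, called after "Call:" by a JSON object that holds its "name" and its "arguments", one argument or row to a line. jog_arm: Moves the arm, as the interface text tells. Its arguments: {"type":"object","properties":{"moves":{"type":"string"},"newtons":{"type":"number"}},"required":["moves"]}

```bash
ls; mkdir -p pics; python3 - <<'E'
from workcell import manip
import cv2
print(manip.get_state(), manip.pinch_z)
for c in ("side","top"):
    d=manip.capture(c); cv2.imwrite(f"pics/{c}0.png",d["pixels"][:,:,::-1])
    print(c,d["fx"],d["R"],d["t"])
    for n in "reamer jar squeezer scraper bowl coaster tray spoon_rest cup mill".split():
        print(n,[(list(map(lambda v:round(float(v),3),o["at"])),round(o["conf"],2)) for o in manip.spot_point(c,n)])
E
```

```text
pics
{'clock': 0.0, 'joints': array([ 1.50912222e+00,  3.59408733e-01,  1.10536656e-02, -3.20205641e-04,
       -1.22408501e+00, -2.88081955e-01]), 'qvel': array([-0.00019975, -0.00075974, -0.0001164 , -0.00087302, -0.00263895,
        0.00092092]), 'joint_efforts': array([-1.97381880e-03, -5.83318162e+01,  2.93412262e+01,  6.93638206e+00,
       -5.87984134e-03,  6.07900823e-07]), 'eef_pos': array([0.23117194, 0.6336243 , 0.20185272]), 'tcp_rot': array([ 3.13993112e+00, -1.78446498e-04, -3.49864965e-01]), 'wrist_force': array([-1.26132005, -0.04019147, -0.1201397 ]), 'torque': array([-0.02253223,  0.02485208, -0.11267868]), 'gripper_force': 0.0, 'finger_gap': 0.9957311435572681} -0.0187
side 539.8493579177381 [[ 0.7188594  -0.69513943 -0.00472613]
 [-0.4902838  -0.5021704  -0.71235292]
 [ 0.49281129  0.51439873 -0.70180551]] [-0.45469081  0.27481563  1.13869675]
reamer [([0.413, 0.366, 0.005], 0.96)]
jar [([0.603, 0.369, 0.001], 0.61)]
squeezer [([0.431, 0.16, -0.002], 0.89)]
scraper [([0.602, -0.359, -0.003], 0.72), ([0.776, -0.2, 0.0], 0.71), ([0.637, -0.152, 0.002], 0.66)]
bowl [([0.604, -0.36, -0.001], 0.86)]
coaster [([0.428, -0.36, 0.002], 0.71)]
tray [([0.433, -0.153, 0.004], 0.75)]
spoon_rest [([0.643, 0.156, -0.002], 0.68)]
cup [([0.544, 0.002, 0.0], 0.79)]
mill [([0.519, -0.456, -0.003], 0.97)]
top 460.26166051286 [[-0.01978124 -0.99973395 -0.01186312]
 [-0.99065846  0.02120015 -0.13470849]
 [ 0.13492415  0.0090876  -0.99081426]] [-0.03150004  0.61447457  1.33911987]
reamer [([0.415, 0.366, 0.004], 0.9), ([0.64, 0.154, -0.001], 0.72)]
jar []
squeezer [([0.431, 0.16, 0.001], 0.74)]
scraper [([0.639, -0.153, 0.0], 0.78), ([0.775, -0.2, -0.001], 0.73)]
bowl [([0.604, -0.364, -0.001], 0.97)]
coaster [([0.422, -0.355, 0.0], 0.81)]
tray [([0.432, -0.15, 0.006], 0.8)]
spoon_rest []
cup [([0.546, -0.003, -0.0], 0.55)]
mill [([0.519, -0.458, 0.002], 0.71), ([0.414, 0.365, 0.001], 0.4)]
```

View pics/top0.png

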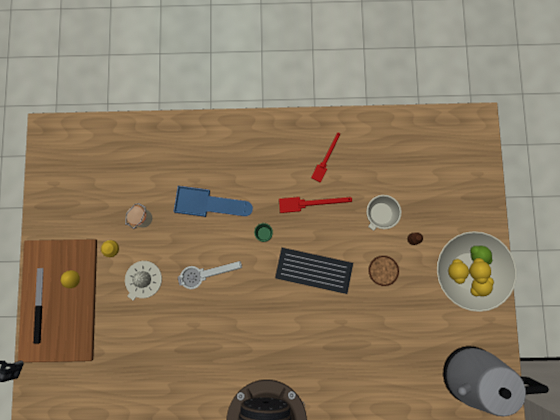

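View pics/side0.png

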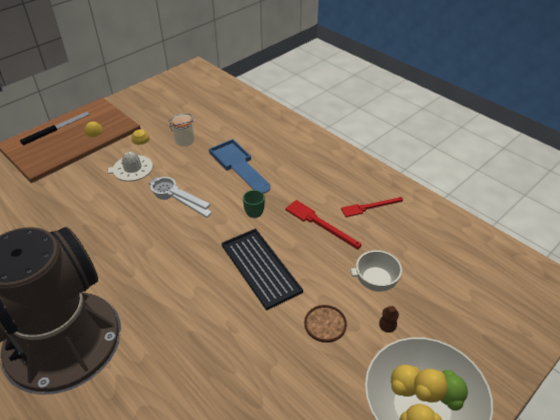

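```bash
cat > h.py <<'E'
from workcell import manip
import numpy as np, cv2
from scipy.optimize import minimize
a=np.linspace(0,2*np.pi,40,endpoint=False)
def cyl(x,y,r,z0,z1): return np.array([[x+r*np.cos(t),y+r*np.sin(t),z] for z in (z0,z1) for t in a])/1e3
def box(x0,x1,y0,y1,z0,z1): return np.array([[x,y,z] for x in(x0,x1) for y in(y0,y1) for z in(z0,z1)])/1e3
M=dict(
 reamer=[cyl(0,0,36,0,5),cyl(0,0,56,5,10),box(-68,0,-9,9,5,10),cyl(0,0,24,10,45),cyl(0,0,8,45,60)],
 jar=[cyl(0,0,29,0,85),box(-37,37,-5,5,50,80)],
 squeezer=[cyl(55,0,34,20,38),cyl(55,0,22,0,38),box(80,95,-9,9,16,36),box(-95,40,-11,11,16,41)],
 scraper=[box(34,100,-23,23,0,9),box(19,34,-14,14,0,9),box(-125,19,-8,8,0,14)],
 bowl=[cyl(0,0,52,40,45),cyl(0,0,36,0,45),box(-64,0,-8,8,38,45)],
 coaster=[cyl(0,0,46,0,8)],
 tray=[box(-111,111,-48,48,0,12)],
 spoon_rest=[box(17,117,-42,42,0,17),box(-98,20,-24,24,0,5),cyl(-98,0,24,0,5)],
 cup=[cyl(0,0,28,0,55)],mill=[cyl(0,0,19,0,63)])
K=4
def proj(d,X):
    c=X@np.array(d["R"]).T+d["t"]; return np.c_[d["fx"]*c[:,0]/c[:,2]+d["cx"],d["fy"]*c[:,1]/c[:,2]+d["cy"]]
def pose(p,X):
    c,s=np.cos(p[3]),np.sin(p[3]); return X@np.array([[c,s,0],[-s,c,0],[0,0,1]])+p[:3]
def render(d,pieces,p):
    m=np.zeros((420*K,560*K),np.uint8)
    for X in pieces:
        u=((proj(d,pose(p,X))+.5)*K*16-8).astype(np.int32)
        cv2.fillConvexPoly(m,cv2.convexHull(u),1,shift=4)
    return m
def rays(d,uv):
    R=np.array(d["R"]); o=-R.T@d["t"]
    return o,R.T@np.array([(uv[0]-d["cx"])/d["fx"],(uv[1]-d["cy"])/d["fy"],1])
def fit(name,views,guess,yaws,fixz=None):
    ms=[(d,cv2.resize(m.astype(np.uint8),None,fx=K,fy=K,interpolation=cv2.INTER_NEAREST)) for d,m in views]
    def cost(p):
        p=np.array([p[0],p[1],p[2] if fixz is None else fixz,p[3]*5]); s=0
        for d,m in ms:
            r=render(d,M[name],p); s+=1-(r&m).sum()/max(1,(r|m).sum())
        return s/len(ms)
    best=None
    for y in yaws:
        p0=np.array([*guess[:3],y/5])
        sx=np.vstack([p0]+[p0+e for e in np.diag([.012,.012,.008,.05])])
        r=minimize(cost,p0,method="Nelder-Mead",options=dict(initial_simplex=sx,maxiter=110,xatol=1e-4,fatol=1e-4))
        if best is None or r.fun<best.fun: best=r
    p=best.x.copy(); p[3]*=5; return p,best.fun
E
cat > m.py <<'E'
from h import *
caps={c:manip.capture(c) for c in("side","top")}
G=dict(reamer=(.414,.366),jar=(.603,.369),squeezer=(.431,.16),scraper=(.638,-.153),bowl=(.604,-.362),coaster=(.426,-.357),tray=(.433,-.152),spoon_rest=(.643,.156),cup=(.545,0),mill=(.519,-.457))
Y=dict(reamer=[0,2,4],jar=[0,1,2],squeezer=[1.7,-1.4],scraper=[1.5,-1.5],bowl=[0,2,4],coaster=[0],tray=[1.4,1.7],spoon_rest=[1.4,1.7],cup=[0],mill=[0])
for n,g in G.items():
    V=[]
    for c,d in caps.items():
        u=proj(d,np.array([[*g,.01]]))[0]; best=None
        for o in manip.trace(c,n):
            r=np.array(o["region"]); 
            if r.sum()<20: continue
            ce=np.argwhere(r).mean(0)[::-1]; e=np.hypot(*(ce-u))
            if best is None or e<best[0]: best=(e,r,o["conf"])
        if best and best[0]<40: V.append((d,best[1])); print(n,c,round(best[0]),best[1].sum(),round(best[2],2))
        else: print(n,c,"none")
    if V:
        p,f=fit(n,V,(*g,0.),Y[n],None if len(V)==2 else 0.)
        print("   ->",p.round(4),"cost",round(f,3))
E
time python3 m.py
python3 - <<'E'
import cv2,numpy as np
t=cv2.imread('pics/top0.png');s=cv2.imread('pics/side0.png')
f=lambda im,x,y,w,h,k:cv2.resize(im[y:y+h,x:x+w],None,fx=k,fy=k,interpolation=cv2.INTER_CUBIC)
A=f(t,115,195,50,40,8);B=f(s,160,105,50,40,8)
cv2.imwrite('pics/jar0.png',np.hstack([A,B]))
E
```

```text
reamer side 1 902 0.93
reamer top 1 1123 0.73
   -> [ 0.4168  0.3709 -0.0049 -0.5846] cost 0.051
jar side 9 590 0.73
jar top 6 465 0.89
   -> [ 0.603   0.3782 -0.0117  1.2699] cost 0.143
squeezer side 6 961 0.55
squeezer top 9 732 0.76
   -> [ 0.4327  0.1674 -0.0088  1.7987] cost 0.127
scraper side 2 830 0.75
scraper top 8 623 0.9
   -> [ 0.641  -0.1449 -0.0077  1.6397] cost 0.101
bowl side 5 1563 0.97
bowl top 1 927 0.94
   -> [ 0.6027 -0.3586 -0.0081  0.2555] cost 0.092
coaster side 3 1262 0.71
coaster top 1 736 0.72
   -> [ 0.4296 -0.3571 -0.0065  0.3254] cost 0.054
tray side 4 3244 0.71
tray top 1 2441 0.93
   -> [ 0.4332 -0.1466 -0.0069  1.338 ] cost 0.034
spoon_rest side 3 1412 0.84
spoon_rest top 6 1529 0.71
   -> [ 0.6441  0.1586 -0.0074  1.4115] cost 0.055
cup side 6 512 0.7
cup top 3 270 0.77
   -> [ 0.5484  0.0027 -0.0034  0.0711] cost 0.144
mill side 3 398 0.58
mill top 2 176 0.46
   -> [ 0.5237 -0.4529 -0.0169  0.208 ] cost 0.21
real	1m0.475s
user	0m33.937s
sys	0m21.872s
```

View pics/jar0.png

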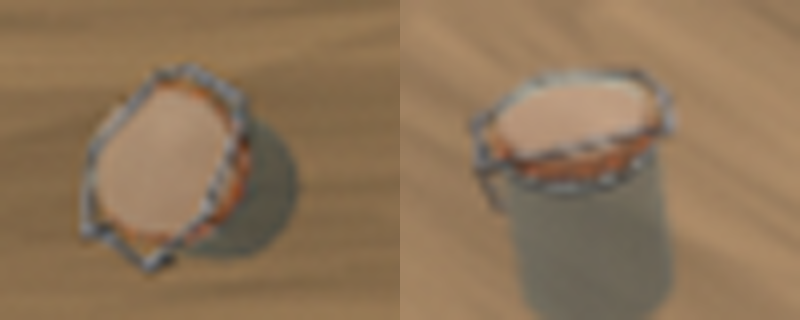

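```bash
cat > m2.py <<'E'
from h import *
import pickle
caps={c:manip.capture(c) for c in("side","top")}
print({c:(d["cx"],d["cy"]) for c,d in caps.items()})
G=dict(reamer=(.4168,.3709,-.58),jar=(.603,.375,-.5),squeezer=(.4327,.1674,1.8),scraper=(.641,-.145,1.64),bowl=(.603,-.3586,.2555),coaster=(.4296,-.357,0),tray=(.433,-.147,1.338),spoon_rest=(.644,.1586,1.41))
S={}
for n,g in G.items():
    out=[];at=[]
    for c,d in caps.items():
        u=proj(d,np.array([[*g[:2],.01]]))[0]
        L=[np.array(o["region"]) for o in manip.trace(c,n)]
        L=[r for r in L if r.sum()>20 and np.hypot(*(np.argwhere(r).mean(0)[::-1]-u))<40]
        S[n,c]=L[:1]
        at+=[o["at"] for _ in range(2) for o in manip.spot_point(c,n) if np.hypot(*(np.array(o["at"][:2])-g[:2]))<.02]
        if L:
            p,f=fit(n,[(d,L[0])],(*g[:2],0),[g[2]],0.); out.append((c,p[[0,1,3]].round(4),round(f,3)))
    print(n,out,"spot",np.mean(at,0).round(4),np.std(at,0).round(4),len(at))
pickle.dump((caps,S),open("m2.pkl","wb"))
E
python3 m2.py
```

```text
{'side': (277.88006056503394, 209.16721988644386), 'top': (277.87099066361947, 209.91198279127815)}
reamer [('side', array([ 0.4132,  0.3667, -0.5484]), np.float64(0.1)), ('top', array([ 0.4173,  0.3686, -0.6124]), np.float64(0.039))] spot [0.4139 0.367  0.0026] [0.0013 0.0004 0.0008] 4
jar [('side', array([0.5972, 0.3677, 0.5405]), np.float64(0.123)), ('top', array([ 0.6036,  0.3735, -0.8203]), np.float64(0.096))] spot [ 0.6012  0.3706 -0.0026] [0.0008 0.0005 0.0022] 4
squeezer [('side', array([0.4286, 0.163 , 1.7473]), np.float64(0.121))] spot [0.4288 0.1597 0.0007] [0.001  0.002  0.0004] 4
scraper [('side', array([ 0.6357, -0.1493,  1.6304]), np.float64(0.199)), ('top', array([ 0.6401, -0.1434,  1.6328]), np.float64(0.117))] spot [ 0.637  -0.1528 -0.0012] [0.003  0.0006 0.0014] 4
bowl [('side', array([ 0.5977, -0.3606,  0.4067]), np.float64(0.074)), ('top', array([ 0.6025, -0.3566,  0.2388]), np.float64(0.108))] spot [ 0.6022 -0.3593 -0.0016] [0.0022 0.0013 0.001 ] 4
coaster [('side', array([ 0.4245, -0.3601,  0.2699]), np.float64(0.042)), ('top', array([ 0.429 , -0.3573,  0.1216]), np.float64(0.05))] spot [ 0.4234 -0.3585 -0.0007] [0.0024 0.0011 0.0035] 4
tray [('side', array([ 0.4293, -0.1492,  1.3359]), np.float64(0.024)), ('top', array([ 0.4341, -0.1476,  1.3408]), np.float64(0.035))] spot [ 0.433  -0.1507  0.0019] [0.     0.0006 0.0024] 4
spoon_rest [('side', array([0.6376, 0.1532, 1.4095]), np.float64(0.067)), ('top', array([0.6436, 0.1553, 1.4108]), np.float64(0.089))] spot [6.403e-01 1.537e-01 6.000e-04] [0.0003 0.0014 0.002 ] 4
```

Call:
{"name": "jog_arm", "arguments": {
  "moves": "1 .71 .2 0 0 0 1;1 .71 .2 0 0 0 1;1 .71 .2 0 0 0 1;1 .71 .3 0 0 0 1;1 .71 .4 0 0 0 1;1 .71 .4 0 0 0 1;1 .71 .4 0 0 0 1;1 .71 .4 0 0 0 1;.8 .57 .4 0 0 0 1;0 0 0 0 0 0 1",
  "newtons": 60
}}

```text
clock: 5.7
eef_pos: [0.4156, 0.3639, 0.1143]
tcp_rot: [3.139, 0.001, -0.353]
wrist_force: [-0.9, 0.5, -0.1]
finger_gap: 0.996
gripper_force: 0.0
```

```bash
cat > go.py <<'E'
import sys,numpy as np
from workcell import manip
from scipy.spatial.transform import Rotation as Ro
# go.py x y z w : remaining motion in tool units (turn sign: tool z)
x,y,z,w=map(float,sys.argv[1:5]); s=manip.get_state()
R=Ro.from_euler("xyz",s["tcp_rot"]).as_matrix(); u=R.T@(np.array([x,y,z])-s["eef_pos"])/.03
dw=(w-s["tcp_rot"][2]+np.pi)%(2*np.pi)-np.pi
print("at",s["eef_pos"].round(4),"rot",s["tcp_rot"].round(3),"clock",round(s["clock"],2),"gap",round(s["finger_gap"],3),"F",s["wrist_force"].round(1))
print("units",u.round(2),"turn rz",round(-np.degrees(dw)/8,2))
E
python3 go.py .4145 .3675 .0133 -.35
python3 - <<'E'
from h import *
d={c:manip.capture(c) for c in("side","top")}
s=manip.get_state()
ims=[]
for c in d:
    u=proj(d[c],np.array([s["eef_pos"]]))[0]; print(c,u.round(1))
    im=d[c]["pixels"][:,:,::-1].copy(); x,y=int(u[0])-40,int(u[1])-40
    x=max(x,0);y=max(y,0)
    k=cv2.resize(im[y:y+80,x:x+80],None,fx=5,fy=5,interpolation=cv2.INTER_CUBIC)
    cv2.drawMarker(k,(int((u[0]+.5-x)*5),int((u[1]+.5-y)*5)),(255,0,255),cv2.MARKER_CROSS,20,1); ims.append(k)
cv2.imwrite("pics/hov1.png",np.hstack(ims))
E
```

```text
at [0.4156 0.3639 0.1143] rot [ 3.139e+00  1.000e-03 -3.530e-01] clock 5.7 gap 0.996 F [-0.9  0.5 -0.1]
units [-0.07 -0.11  3.36] turn rz -0.02
side [124.7 136.3]
top [131.6 279.8]
```

View pics/hov1.png

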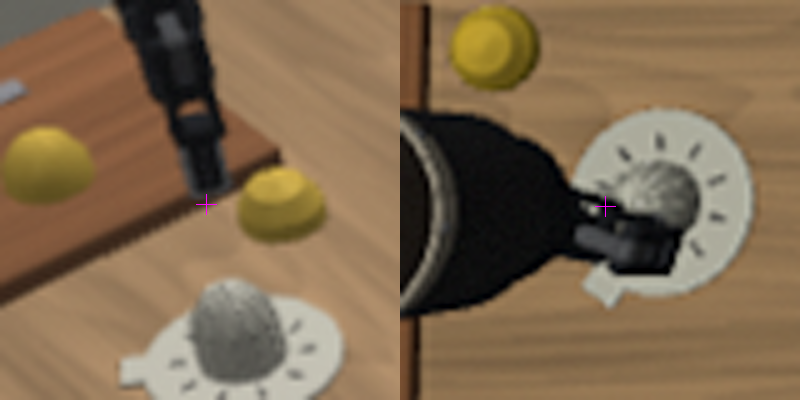

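Call:
{"name": "jog_arm", "arguments": {
  "moves": "0 -.1 .9 0 0 0 1;0 0 .9 0 0 0 1;0 0 .8 0 0 0 1;0 0 .5 0 0 0 1;0 0 .2 0 0 0 1;0 0 0 0 0 0 1;0 0 0 0 0 0 -1;0 0 0 0 0 0 -1;0 0 0 0 0 0 -1;0 0 0 0 0 0 -1",
  "newtons": 50
}}

```text
clock: 6.8
eef_pos: [0.415, 0.3667, 0.0184]
tcp_rot: [3.135, 0.0, -0.35]
wrist_force: [-9.9, -12.3, 26.5]
finger_gap: 0.367
gripper_force: 46.7
```

```bash
python3 go.py .4145 .3675 .0133 -.35
```

```text
at [0.415  0.3667 0.0184] rot [ 3.135  0.    -0.35 ] clock 6.8 gap 0.367 F [ -9.9 -12.3  26.5]
units [-0.02 -0.02  0.17] turn rz 0.0
```

```bash
cat > look.py <<'E'
import sys
from h import *
n,x,y,z=sys.argv[1],*map(float,sys.argv[2:5]); k=float(sys.argv[5]) if len(sys.argv)>5 else 40
ims=[]
for c in("side","top"):
    d=manip.capture(c); u=proj(d,np.array([[x,y,z]]))[0]
    A=np.float32([[400/(2*k),0,200-u[0]*200/k],[0,400/(2*k),200-u[1]*200/k]])
    ims.append(cv2.warpAffine(d["pixels"][:,:,::-1].copy(),A,(400,400),flags=cv2.INTER_CUBIC))
cv2.imwrite(f"pics/{n}.png",np.hstack(ims))
E
python3 look.py r2 .415 .367 .03 30; python3 go.py .4145 .3675 .0133 -.35
```

```text
at [0.415  0.3667 0.0185] rot [ 3.136  0.    -0.35 ] clock 6.9 gap 0.368 F [ -8.5 -11.5  25.6]
units [-0.02 -0.02  0.17] turn rz 0.0
```

View pics/r2.png

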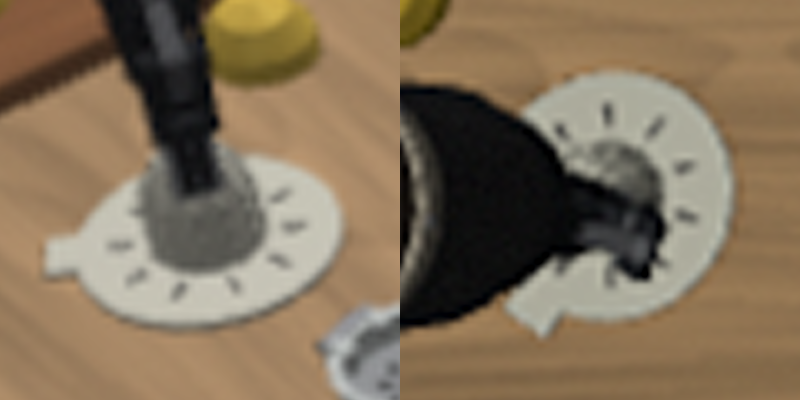

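Call:
{"name": "jog_arm", "arguments": {
  "moves": "0 0 0 0 0 0 1;0 0 0 0 0 0 1;0 0 0 0 0 0 1;0 0 0 0 0 0 1;0 0 0 0 0 0 1"
}}

```text
clock: 7.4
eef_pos: [0.4161, 0.3704, 0.0167]
tcp_rot: [-3.142, 0.0, -0.35]
wrist_force: [0.6, -0.8, 0.0]
finger_gap: 0.997
gripper_force: 0.0
```

```bash
python3 look.py r3 .415 .367 .03 30; python3 go.py .4145 .3675 .0133 -.35
sed -e '/^G=/,/^Y=/c G=dict(reamer=(.415,.367));Y=dict(reamer=[-.5])' m.py > mr.py; python3 mr.py
```

```text
at [0.4161 0.3704 0.0167] rot [ 3.141  0.    -0.35 ] clock 7.5 gap 1.003 F [-0.9  0.5  0.5]
units [-0.02  0.11  0.11] turn rz 0.0
reamer side 2 784 0.64
reamer top 3 645 0.67
   -> [ 0.4174  0.3719 -0.0056 -0.6065] cost 0.303
```

View pics/r3.png

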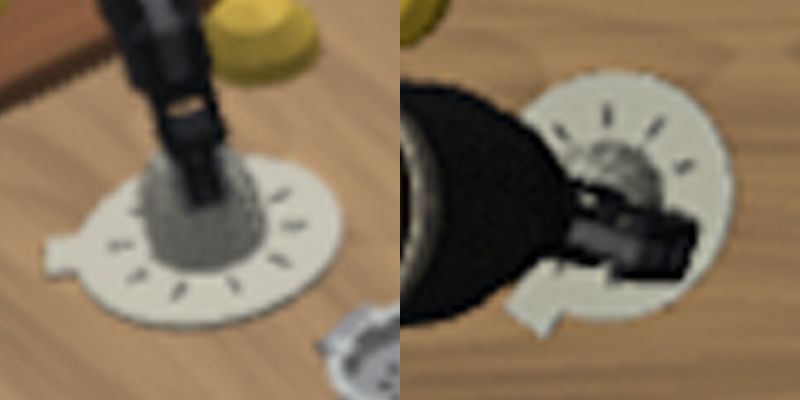

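Call:
{"name": "jog_arm", "arguments": {
  "moves": "-.05 .12 .13 0 0 0 1;0 0 .13 0 0 0 1;0 0 0 0 0 0 1;0 0 0 0 0 0 -1;0 0 0 0 0 0 -1;0 0 0 0 0 0 -1;0 0 0 0 0 0 -1;0 0 0 0 0 0 -1;0 0 0 0 0 0 -1"
}}

```text
clock: 8.6
eef_pos: [0.4135, 0.3673, 0.0098]
tcp_rot: [3.142, -0.0, -0.349]
wrist_force: [-2.3, -2.7, 8.0]
finger_gap: 0.484
gripper_force: 49.4
```

```bash
python3 go.py .4145 .3675 .0133 -.35
```

```text
at [0.4135 0.3673 0.0098] rot [ 3.142 -0.    -0.349] clock 8.6 gap 0.484 F [-2.3 -2.7  8. ]
units [ 0.03 -0.02 -0.12] turn rz 0.0
```

```bash
cat > ov.py <<'E'
import sys
from h import *
from scipy.spatial.transform import Rotation as Ro
n,k,hw,b=sys.argv[1],float(sys.argv[2]),float(sys.argv[3]),float(sys.argv[4])
s=manip.get_state(); R=Ro.from_euler("xyz",s["tcp_rot"]).as_matrix(); T=s["eef_pos"]
ims=[]
for c in("side","top"):
    d=manip.capture(c); u=proj(d,T[None]+[0,0,.03])[0]; S=200/k
    A=np.float32([[S,0,200-u[0]*S],[0,S,200-u[1]*S]])
    im=cv2.warpAffine(d["pixels"][:,:,::-1].copy(),A,(400,400),flags=cv2.INTER_CUBIC)
    for sg,col in((1,(255,0,255)),(-1,(0,255,255))):
        P=np.array([[x,sg*hw,z] for x,z in((-.011,-b),(.011,-b),(.011,-b-.038),(-.011,-b-.038))])@R.T+T
        q=proj(d,P)@A[:,:2].T+A[:,2]; cv2.polylines(im,[q.astype(np.int32)],True,col,1)
    ims.append(im)
cv2.imwrite(f"pics/{n}.png",np.hstack(ims))
E
python3 ov.py r4 25 .0206 .003
```

```text
(no output)
```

View pics/r4.png

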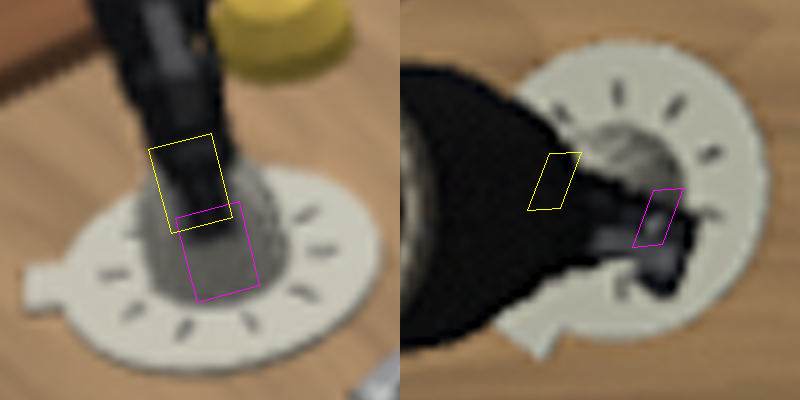

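```bash
python3 - <<'E'
from h import *
s=manip.get_state();T=s["eef_pos"]
for c in("side","top"):
    d=manip.capture(c); u=proj(d,T[None]+[0,0,.03])[0]
    for z,r in((0,0),(10,25),(25,24),(40,23),(49,20.6),(55,15.6),(60,0)):
        P=np.array([[.415,.367,0]])+np.array([-.343*r,-.94*r,z])/1e3
        Q=np.array([[.415,.367,z/1e3]])
        print(c,z,((proj(d,P)[0]-u)*8+200).round(),((proj(d,Q)[0]-u)*8+200).round())
E
```

```text
side 0 [226. 286.] [226. 286.]
side 10 [237. 306.] [221. 264.]
side 25 [228. 272.] [212. 231.]
side 40 [219. 237.] [204. 198.]
side 49 [213. 212.] [199. 178.]
side 55 [206. 190.] [195. 164.]
side 60 [193. 153.] [193. 153.]
top 0 [233. 194.] [233. 194.]
top 10 [287. 216.] [225. 195.]
top 25 [273. 216.] [213. 195.]
top 40 [259. 216.] [201. 196.]
top 49 [245. 215.] [193. 196.]
top 55 [228. 211.] [188. 197.]
top 60 [184. 197.] [184. 197.]
```

Call:
{"name": "jog_arm", "arguments": {
  "moves": "0 0 0 0 0 0 1;0 0 0 0 0 0 1;0 0 0 0 0 0 1;.05 0 .17 0 0 0 1;0 0 0 0 0 0 1;0 0 0 0 0 0 -1;0 0 0 0 0 0 -1;0 0 0 0 0 0 -1;0 0 0 0 0 0 -1;0 0 0 0 0 0 -1"
}}

```text
clock: 9.8
eef_pos: [0.4149, 0.367, 0.0044]
tcp_rot: [-3.141, -0.0, -0.35]
wrist_force: [-1.4, -1.3, 5.1]
finger_gap: 0.507
gripper_force: 50.4
```

Call:
{"name": "jog_arm", "arguments": {
  "moves": "0 0 0 0 0 0 1;0 0 0 0 0 0 1;0 0 0 0 0 0 1;0 0 .13 0 0 0 1;0 0 0 0 0 0 1;0 0 0 0 0 0 -1;0 0 0 0 0 0 -1;0 0 0 0 0 0 -1;0 0 0 0 0 0 -1;0 0 0 0 0 0 -1"
}}

```text
clock: 10.8
eef_pos: [0.4149, 0.367, 0.0005]
tcp_rot: [-3.141, -0.0, -0.35]
wrist_force: [-2.4, -1.1, 5.2]
finger_gap: 0.517
gripper_force: 50.8
```

```bash
python3 ov.py r5 20 .024 .012
```

```text
(no output)
```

View pics/r5.png

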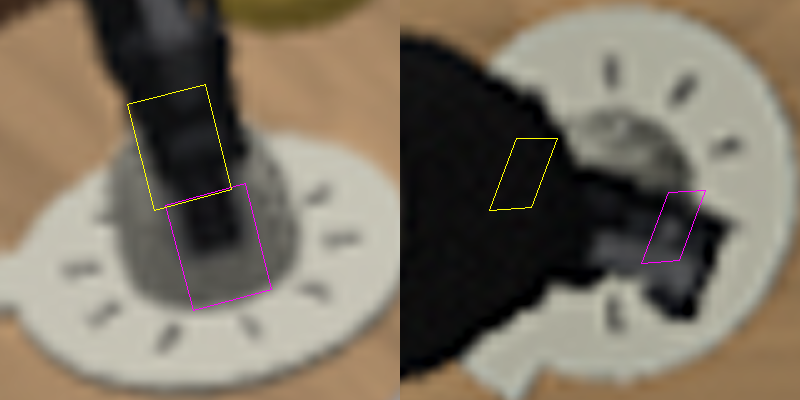

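Call:
{"name": "jog_arm", "arguments": {
  "moves": "0 0 0 0 0 0 -1;0 0 -.1 0 0 0 -1;0 0 -.2 0 0 0 -1;0 0 -.2 0 0 0 -1;0 0 0 0 0 0 -1;0 0 0 0 0 0 -1;0 0 0 0 0 0 -1",
  "newtons": 70
}}

```text
clock: 11.6
eef_pos: [0.4148, 0.3668, 0.0148]
tcp_rot: [3.141, 0.0, -0.35]
wrist_force: [-0.6, 0.2, -2.4]
finger_gap: 0.509
gripper_force: 71.4
```

```bash
python3 ov.py r6 20 .024 .012
```

```text
(no output)
```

View pics/r6.png

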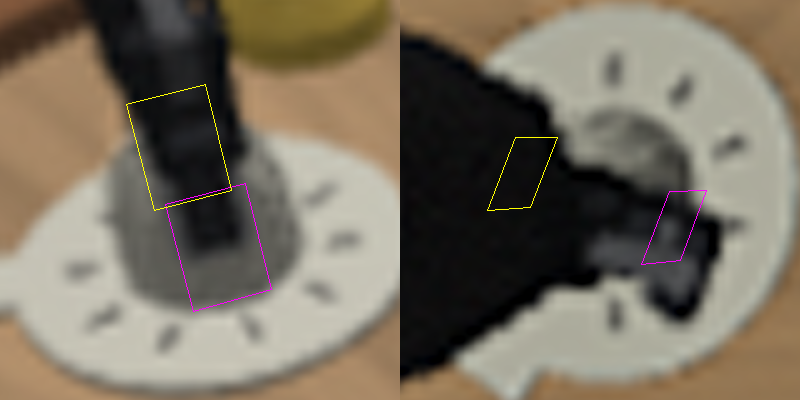

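Call:
{"name": "jog_arm", "arguments": {
  "moves": "0 0 -.6 0 0 0 -1;0 0 -1 0 0 0 -1;.2 .3 -1 0 0 0 -1;.5 .7 -1 0 0 0 -1;.69 1 -.7 0 0 0 -1;.69 1 0 0 0 0 -1;.69 1 0 0 0 0 -1;.69 1 0 0 0 0 -1;.69 1 0 0 0 0 -1;.69 1 0 0 0 0 -1"
}}

```text
clock: 12.7
eef_pos: [0.4792, 0.1184, 0.1439]
tcp_rot: [-3.142, 0.0, -0.35]
wrist_force: [1.0, 0.2, -2.8]
finger_gap: 0.513
gripper_force: 71.8
```

Call:
{"name": "jog_arm", "arguments": {
  "moves": ".69 1 0 0 0 0 -1;.69 1 0 0 0 0 -1;.69 1 0 0 0 0 -1;.69 1 0 0 0 0 -1;.69 1 0 0 0 0 -1;.69 1 0 0 0 0 -1;.69 1 0 0 0 0 -1;.69 1 0 0 0 0 -1;.69 1 0 0 0 0 -1;.69 1 0 0 0 0 -1"
}}

```text
clock: 13.7
eef_pos: [0.5709, -0.2344, 0.1436]
tcp_rot: [-3.142, 0.001, -0.35]
wrist_force: [0.8, 0.4, -1.9]
finger_gap: 0.51
gripper_force: 71.8
```

```bash
python3 go.py .602 -.3595 .0405 -.35
```

```text
at [ 0.5709 -0.2344  0.1436] rot [-3.142e+00  1.000e-03 -3.500e-01] clock 13.7 gap 0.51 F [ 0.8  0.4 -1.9]
units [2.41 3.56 3.43] turn rz 0.0
```

Call:
{"name": "jog_arm", "arguments": {
  "moves": ".69 1 .2 0 0 0 -1;.69 1 .3 0 0 0 -1;.6 .9 .4 0 0 0 -1;.4 .6 .5 0 0 0 -1;.05 .07 .6 0 0 0 -1;0 0 .4 0 0 0 -1;0 0 .2 0 0 0 -1;0 0 0 0 0 0 -1"
}}

```text
clock: 14.5
eef_pos: [0.6022, -0.3577, 0.0651]
tcp_rot: [3.142, 0.002, -0.349]
wrist_force: [-0.3, 0.0, -2.3]
finger_gap: 0.507
gripper_force: 71.8
```

```bash
python3 go.py .602 -.3595 .0405 -.35; cat > mm.py <<'E'
# mm.py name x y z yaw ... : fit in both views jointly, plus each alone at fixed z
import sys
from h import *
a=sys.argv[1:]; caps={c:manip.capture(c) for c in("side","top")}
for i in range(0,len(a),5):
    n=a[i]; g=list(map(float,a[i+1:i+5])); V=[]
    for c,d in caps.items():
        u=proj(d,np.array([g[:3]]))[0]
        L=[np.array(o["region"]) for o in manip.trace(c,n)]
        L=[r for r in L if r.sum()>20 and np.hypot(*(np.argwhere(r).mean(0)[::-1]-u))<40]
        if L: V.append((d,L[0])); p,f=fit(n,V[-1:],g[:3],[g[3]],g[2]); print(n,c,L[0].sum(),p.round(4),round(f,3))
        for o in manip.spot_point(c,n):
            if np.hypot(*(np.array(o["at"][:2])-g[:2]))<.05: print("  spot",c,np.round(o["at"],4),round(o["conf"],2))
    if len(V)==2: p,f=fit(n,V,g[:3],[g[3]]); print(n,"both",p.round(4),round(f,3))
E
python3 mm.py reamer .602 -.3595 .065 -.55; python3 look.py b1 .602 -.36 .05 35
```

```text
at [ 0.6022 -0.3577  0.0651] rot [ 3.142e+00  2.000e-03 -3.490e-01] clock 14.5 gap 0.507 F [-0.3  0.  -2.3]
units [0.02 0.06 0.82] turn rz 0.01
reamer side 1283 [ 0.5985 -0.3569  0.0713 -0.6014] 0.234
  spot side [ 0.6016 -0.3593  0.0678] 0.82
reamer top 629 [ 0.5953 -0.3486  0.0686 -0.6655] 0.477
  spot top [ 0.6033 -0.3609  0.0672] 0.6
reamer both [ 0.6031 -0.3533  0.0571 -0.5937] 0.351
```

View pics/b1.png

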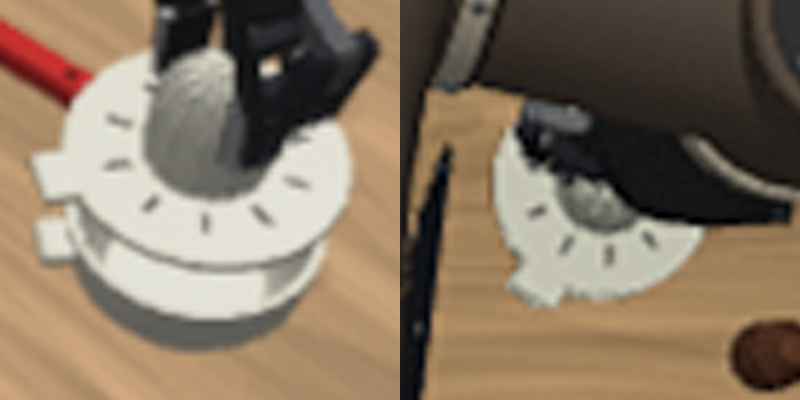

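Call:
{"name": "jog_arm", "arguments": {
  "moves": "0 .04 .3 0 0 0 -1;0 0 .25 0 0 0 -1;0 0 .12 0 0 0 -1;0 0 .06 0 0 0 -1;0 0 .05 0 0 0 -1;0 0 0 0 0 0 -1"
}}

```text
clock: 15.5
eef_pos: [0.6023, -0.3597, 0.0424]
tcp_rot: [3.142, 0.0, -0.35]
wrist_force: [0.7, 0.1, -2.4]
finger_gap: 0.511
gripper_force: 71.8
```

```bash
python3 go.py .602 -.3595 .0405 -.35
```

```text
at [ 0.6023 -0.3597  0.0424] rot [ 3.142  0.    -0.35 ] clock 15.5 gap 0.511 F [ 0.7  0.1 -2.4]
units [-0.01 -0.    0.06] turn rz 0.0
```

Call:
{"name": "jog_arm", "arguments": {
  "moves": "0 0 .03 0 0 0 -1;0 0 .03 0 0 0 -1;0 0 .02 0 0 0 -1;0 0 0 0 0 0 -1"
}}

```text
clock: 15.9
eef_pos: [0.6025, -0.3597, 0.0408]
tcp_rot: [3.141, -0.001, -0.35]
wrist_force: [-1.5, 0.8, 2.1]
finger_gap: 0.504
gripper_force: 72.4
```

Call:
{"name": "jog_arm", "arguments": {
  "moves": "0 0 0 0 0 0 0;0 0 0 0 0 0 1;0 0 0 0 0 0 1;0 0 0 0 0 0 1;0 0 -.3 0 0 0 1;0 0 -.8 0 0 0 1;0 0 -1 0 0 0 1;0 0 -1 0 0 0 1;0 0 -.6 0 0 0 1;0 0 0 0 0 0 1"
}}

```text
clock: 16.9
eef_pos: [0.6042, -0.3606, 0.1559]
tcp_rot: [3.141, -0.007, -0.349]
wrist_force: [-0.0, 0.2, 0.3]
finger_gap: 0.998
gripper_force: 0.0
```

```bash
python3 mm.py reamer .602 -.36 .040 -.55;python3 go.py .6015 .370 .14 -.52
```

```text
reamer side 1581 [ 0.6006 -0.3592  0.0472 -0.5912] 0.043
  spot side [ 0.6035 -0.3608  0.0438] 0.87
reamer top 905 [ 0.603  -0.3553  0.0402 -0.6352] 0.234
  spot top [ 0.6034 -0.3629  0.0435] 0.86
reamer both [ 0.6051 -0.3569  0.0337 -0.6135] 0.132
at [ 0.6018 -0.3594  0.1502] rot [ 3.142e+00  2.000e-03 -3.500e-01] clock 17.2 gap 1.003 F [ 0.1  0.2 -0.5]
units [ -8.34 -22.84   0.35] turn rz 1.22
```

Call:
{"name": "jog_arm", "arguments": {
  "moves": "-.2 -.5 0 0 0 0 1;-.36 -1 0 0 0 0 1;-.36 -1 0 0 0 0 1;-.36 -1 0 0 0 0 1;-.36 -1 0 0 0 0 1;-.36 -1 0 0 0 0 1;-.36 -1 0 0 0 0 1;-.36 -1 0 0 0 0 1;-.36 -1 0 0 0 0 1;-.36 -1 0 0 0 0 1"
}}

```text
clock: 18.2
eef_pos: [0.6024, -0.0547, 0.1508]
tcp_rot: [3.141, 0.001, -0.349]
wrist_force: [1.1, -0.3, 0.3]
finger_gap: 0.997
gripper_force: 0.0
```

Call:
{"name": "jog_arm", "arguments": {
  "moves": "-.36 -1 0 0 0 0 1;-.36 -1 0 0 0 0 1;-.36 -1 0 0 0 0 1;-.36 -1 0 0 0 0 1;-.36 -1 0 0 0 0 1;-.36 -1 0 0 0 0 1;-.36 -1 0 0 0 0 1;-.36 -1 0 0 0 0 1;-.36 -1 0 0 0 0 1;-.36 -1 0 0 0 .22 1"
}}

```text
clock: 19.2
eef_pos: [0.6036, 0.2639, 0.1507]
tcp_rot: [3.141, 0.0, -0.38]
wrist_force: [0.8, -0.1, 0.0]
finger_gap: 1.001
gripper_force: 0.0
```

```bash
python3 go.py .6015 .370 .14 -.52
```

```text
at [0.6036 0.2639 0.1507] rot [ 3.141  0.    -0.38 ] clock 19.2 gap 1.001 F [ 0.8 -0.1  0. ]
units [-1.38 -3.26  0.36] turn rz 1.0
```

Call:
{"name": "jog_arm", "arguments": {
  "moves": "-.42 -1 0 0 0 0 1;-.42 -1 0 0 0 0 1;-.37 -.86 .1 0 0 0 1;-.17 -.4 .1 0 0 0 1;0 0 .1 0 0 1 1;0 0 0 0 0 0 1"
}}

```text
clock: 19.8
eef_pos: [0.6013, 0.3686, 0.1409]
tcp_rot: [3.14, 0.001, -0.522]
wrist_force: [0.5, 0.2, 1.1]
finger_gap: 1.002
gripper_force: 0.0
```

```bash
python3 go.py .6015 .370 .025 -.52;  python3 mm.py jar .6015 .370 0 -.52; python3 ov.py j1 30 .0425 .013
```

```text
at [0.6013 0.3686 0.1409] rot [ 3.14e+00  1.00e-03 -5.22e-01] clock 19.8 gap 1.002 F [0.5 0.2 1.1]
units [-0.02 -0.05  3.86] turn rz -0.01
jar side 680 [ 0.5953  0.3672  0.0091 -0.5464] 0.095
  spot side [6.037e-01 3.716e-01 4.000e-04] 0.58
jar top 247 [ 0.6029  0.3687  0.006  -0.7798] 0.53
  spot top [ 0.6017  0.3681 -0.0045] 0.73
jar both [ 0.6034  0.3788 -0.0112 -0.9264] 0.314
```

View pics/j1.png

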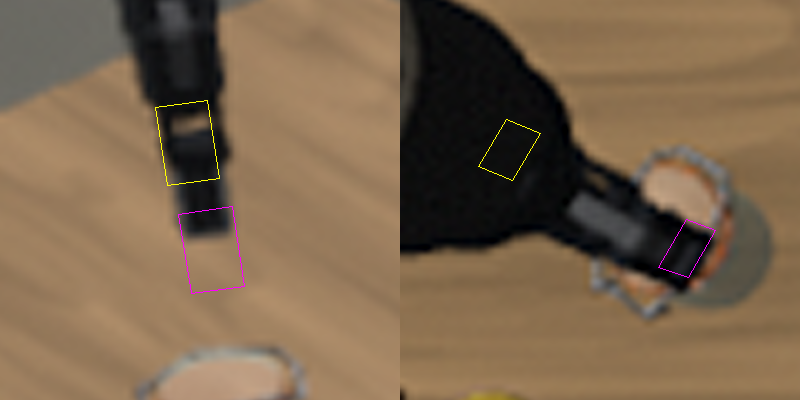

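Call:
{"name": "jog_arm", "arguments": {
  "moves": "-1 .62 0 0 0 0 -1;-1 .62 0 0 0 0 -1;-1 .62 0 0 0 0 -1;-1 .62 .4 0 0 0 -1;-.26 .15 .8 0 0 0 -1;0 0 .8 0 0 0 -1;0 0 .8 0 0 0 -1;0 0 .5 0 0 0 -1;0 0 .3 0 0 0 -1;0 0 0 0 0 0 -1"
}}

```text
clock: 21.2
eef_pos: [0.4519, 0.3629, 0.0333]
tcp_rot: [3.14, 0.0, -0.52]
wrist_force: [0.7, 1.1, 0.0]
finger_gap: -0.0
gripper_force: 0.0
```

```bash
python3 ov.py t1 30 .004 0
```

```text
(no output)
```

View pics/t1.png

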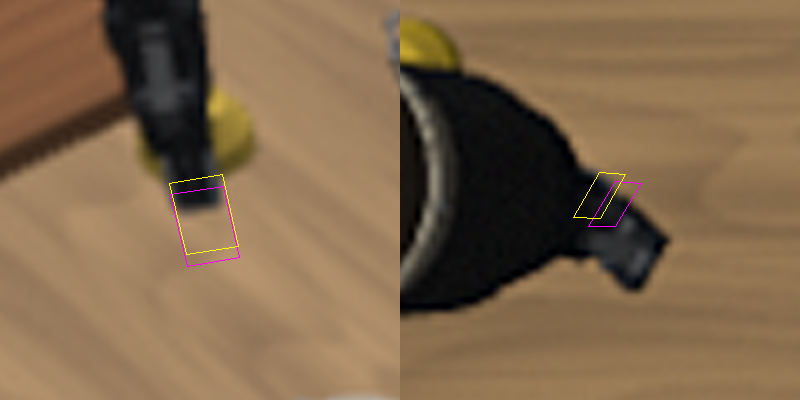

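Call:
{"name": "jog_arm", "arguments": {
  "moves": "0 0 .3 0 0 0 -1;0 0 .3 0 0 0 -1;0 0 .2 0 0 0 -1;0 0 .1 0 0 0 -1;0 0 .05 0 0 0 -1;0 0 0 0 0 0 -1"
}}

```text
clock: 21.9
eef_pos: [0.4522, 0.3635, 0.0055]
tcp_rot: [3.141, -0.0, -0.52]
wrist_force: [-0.3, 0.2, -0.5]
finger_gap: -0.003
gripper_force: 0.0
```

```bash
python3 go.py .6015 .370 .025 -.52; python3 ov.py t2 30 .004 0
```

```text
at [0.4522 0.3635 0.0055] rot [ 3.141 -0.    -0.52 ] clock 21.9 gap -0.003 F [-0.3  0.2 -0.5]
units [ 4.21 -2.66 -0.65] turn rz -0.0
```

View pics/t2.png

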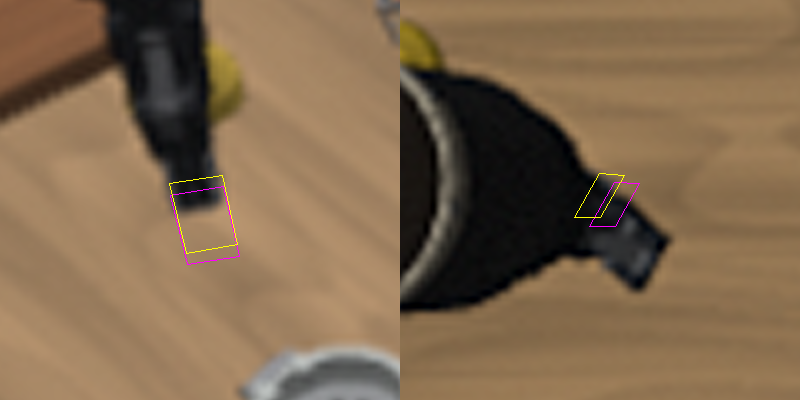

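Call:
{"name": "jog_arm", "arguments": {
  "moves": "0 0 .1 0 0 0 -1;0 0 .08 0 0 0 -1;0 0 .08 0 0 0 -1;0 0 0 0 0 0 -1"
}}

```text
clock: 22.4
eef_pos: [0.452, 0.3633, -0.0025]
tcp_rot: [3.141, 0.0, -0.52]
wrist_force: [0.4, 1.3, 0.7]
finger_gap: 0.002
gripper_force: 0.0
```

Call:
{"name": "jog_arm", "arguments": {
  "moves": "0 0 .1 0 0 0 -1;0 0 .1 0 0 0 -1;0 0 0 0 0 0 -1"
}}

```text
clock: 22.7
eef_pos: [0.452, 0.3633, -0.0086]
tcp_rot: [3.141, 0.0, -0.52]
wrist_force: [0.7, 0.2, 0.5]
finger_gap: 0.003
gripper_force: 0.0
```

Call:
{"name": "jog_arm", "arguments": {
  "moves": "0 0 .1 0 0 0 -1;0 0 .1 0 0 0 -1;0 0 0 0 0 0 -1"
}}

```text
clock: 23.0
eef_pos: [0.452, 0.3632, -0.0146]
tcp_rot: [3.141, 0.0, -0.52]
wrist_force: [0.2, -0.8, 0.6]
finger_gap: 0.002
gripper_force: 0.0
```

Call:
{"name": "jog_arm", "arguments": {
  "moves": "0 0 .1 0 0 0 -1;0 0 .05 0 0 0 -1;0 0 0 0 0 0 -1"
}}

```text
clock: 23.3
eef_pos: [0.4521, 0.3634, -0.0189]
tcp_rot: [3.141, 0.0, -0.52]
wrist_force: [-0.7, -0.8, -0.4]
finger_gap: 0.002
gripper_force: 0.0
```

Call:
{"name": "jog_arm", "arguments": {
  "moves": "0 0 .1 0 0 0 -1;0 0 .1 0 0 0 -1;0 0 0 0 0 0 -1"
}}

```text
clock: 23.6
eef_pos: [0.452, 0.3633, -0.0251]
tcp_rot: [3.141, 0.0, -0.52]
wrist_force: [0.5, 0.0, -0.2]
finger_gap: -0.002
gripper_force: 0.0
```

Call:
{"name": "jog_arm", "arguments": {
  "moves": "0 0 .1 0 0 0 -1;0 0 .05 0 0 0 -1;0 0 0 0 0 0 -1"
}}

```text
clock: 23.9
eef_pos: [0.4522, 0.3636, -0.0284]
tcp_rot: [-3.141, -0.0, -0.52]
wrist_force: [-2.4, -1.8, 8.2]
finger_gap: -0.001
gripper_force: 4.2
```

```bash
python3 - <<'E'
from h import *
s=manip.get_state(); T=s["eef_pos"]
for c in("side","top"):
    d=manip.capture(c); im=d["pixels"].astype(int).max(2); m=(im<85).astype(np.uint8)
    u=proj(d,np.array([[T[0],T[1],0]]))[0]; print(c,"pred TCP at z0",u.round(1))
    x0,y0=int(u[0])-18,int(u[1])-22
    for y in range(max(0,y0),y0+40): print(y,''.join('#' if im[y,x]<60 else '+' if im[y,x]<90 else '.' for x in range(max(0,x0),x0+40)))
    print("x0",x0)
    o=-np.array(d["R"]).T@d["t"]
E
```

```text
side pred TCP at z0 [144.6 164. ]
142 ......##############....................
143 .......####+++######....................
144 .......+####++######....................
145 ........####++######....................
146 ........####+++#####....................
147 ........+###+++#####+...................
148 ........+###+++#####+...................
149 .........###++++####+...................
150 .........###++++####....................
151 .........+##+++#####....................
152 ..........##########....................
153 ..........##########+...................
154 ..........+#########+...................
155 ...........#########+...................
156 ...........+#########...................
157 ............########+...................
158 .............+######+...................
159 ..............#######...................
160 ..............#######...................
161 ..............+######...................
162 ...............######+..................
163 ...............######+..................
164 ...............+#####+..................
165 ................++.........
[... 1880 characters left out ...]
###+..............
270 #######################+##..............
271 ######################++###.............
272 ############################+...........
273 #############################...........
274 ############################+...........
275 #########################+##............
276 ############+......+####++#+............
277 ###########.........####+##.............
278 #########............#####..............
279 #######...............+###..............
280 ######..................+...............
281 ####....................................
282 ##......................................
283 ........................................
284 ........................................
x0 127
```

Call:
{"name": "jog_arm", "arguments": {
  "moves": "0 0 -.5 0 0 0 -1;0 0 -1 0 0 0 1;0 0 -1 0 0 0 1;0 0 -1 0 0 0 1;.7 -.44 -.8 0 0 0 1;1 -.63 0 0 0 0 1;1 -.63 0 0 0 0 1;1 -.63 0 0 0 0 1;.5 -.32 0 0 0 0 1;0 0 0 0 0 0 1"
}}

```text
clock: 25.0
eef_pos: [0.603, 0.3693, 0.0987]
tcp_rot: [3.141, -0.0, -0.522]
wrist_force: [-0.3, 0.5, -0.6]
finger_gap: 1.0
gripper_force: 0.0
```

```bash
python3 go.py .6015 .370 -.005 -.52
```

```text
at [0.603  0.3693 0.0987] rot [ 3.141 -0.    -0.522] clock 25.0 gap 1.0 F [-0.3  0.5 -0.6]
units [-0.06  0.    3.46] turn rz -0.01
```

Call:
{"name": "jog_arm", "arguments": {
  "moves": "-.06 0 .6 0 0 0 1;0 0 .8 0 0 0 1;0 0 .8 0 0 0 1;0 0 .7 0 0 0 1;0 0 .4 0 0 0 1;0 0 .16 0 0 0 1;0 0 0 0 0 0 1",
  "newtons": 35
}}

```text
clock: 25.7
eef_pos: [0.5992, 0.3708, -0.0041]
tcp_rot: [3.141, 0.0, -0.52]
wrist_force: [1.6, -0.4, 0.2]
finger_gap: 1.004
gripper_force: 0.0
```

Call:
{"name": "jog_arm", "arguments": {
  "moves": "0 0 0 0 0 0 -1;0 0 0 0 0 0 -1;0 0 0 0 0 0 -1;0 0 0 0 0 0 -1;0 0 0 0 0 0 -1"
}}

```text
clock: 26.2
eef_pos: [0.6004, 0.3717, -0.0023]
tcp_rot: [-3.139, -0.001, -0.52]
wrist_force: [-0.8, 1.4, 6.3]
finger_gap: 0.673
gripper_force: 38.4
```

Call:
{"name": "jog_arm", "arguments": {
  "moves": "0 0 -.2 0 0 0 -1;0 0 -.2 0 0 0 -1;0 0 0 0 0 0 -1"
}}

```text
clock: 26.5
eef_pos: [0.5998, 0.371, 0.009]
tcp_rot: [-3.141, -0.0, -0.52]
wrist_force: [0.3, -0.1, -1.4]
finger_gap: 0.67
gripper_force: 37.9
```

Call:
{"name": "jog_arm", "arguments": {
  "moves": "0 0 -.4 0 0 0 -1;0 0 -.8 0 0 0 -1;0 0 -1 0 0 0 -1;.1 .3 -.8 0 0 0 -1;.18 .6 -.4 0 0 0 -1;.26 .9 0 0 0 0 -1;.29 1 0 0 0 0 -1;.29 1 0 0 0 0 -1;.29 1 0 0 0 0 -1;.29 1 0 0 0 0 -1"
}}

```text
clock: 27.5
eef_pos: [0.5558, 0.1921, 0.1098]
tcp_rot: [3.141, 0.001, -0.521]
wrist_force: [0.5, -0.8, -2.0]
finger_gap: 0.67
gripper_force: 38.1
```

Call:
{"name": "jog_arm", "arguments": {
  "moves": ".29 1 0 0 0 0 -1;.29 1 0 0 0 0 -1;.29 1 0 0 0 0 -1;.29 1 0 0 0 0 -1;.29 1 0 0 0 0 -1;.29 1 0 0 0 0 -1;.29 1 0 0 0 0 -1;.29 1 0 0 0 0 -1;.29 1 0 0 0 0 -1;.29 1 0 0 0 0 -1"
}}

```text
clock: 28.5
eef_pos: [0.4818, -0.1108, 0.1099]
tcp_rot: [3.141, 0.001, -0.521]
wrist_force: [0.0, -0.3, -2.4]
finger_gap: 0.67
gripper_force: 38.1
```

```bash
python3 go.py .4255 -.3585 .001 -.52
```

```text
at [ 0.4818 -0.1108  0.1099] rot [ 3.141e+00  1.000e-03 -5.210e-01] clock 28.5 gap 0.67 F [ 0.  -0.3 -2.4]
units [2.48 8.1  3.63] turn rz -0.0
```

Call:
{"name": "jog_arm", "arguments": {
  "moves": ".31 1 0 0 0 0 -1;.31 1 0 0 0 0 -1;.31 1 0 0 0 0 -1;.31 1 0 0 0 0 -1;.31 1 0 0 0 0 -1;.31 1 .2 0 0 0 -1;.3 .97 .4 0 0 0 -1;.2 .7 .5 0 0 0 -1;.1 .35 .5 0 0 0 -1;0 0 .3 0 0 0 -1"
}}

```text
clock: 29.5
eef_pos: [0.4256, -0.3554, 0.0516]
tcp_rot: [3.141, 0.002, -0.523]
wrist_force: [-0.6, -0.3, -1.6]
finger_gap: 0.669
gripper_force: 38.1
```

```bash
python3 mm.py jar .4255 -.3585 .052 -.52; python3 go.py .4255 -.3585 .001 -.52
```

```text
jar side 567 [ 0.4266 -0.3532  0.0557 -0.6064] 0.59
  spot side [ 0.4271 -0.3587  0.0566] 0.58
  spot side [ 0.4268 -0.362   0.0008] 0.54
  spot top [ 0.4268 -0.3547  0.0516] 0.36
at [ 0.4287 -0.3542  0.054 ] rot [-3.141e+00 -1.000e-03 -5.190e-01] clock 29.8 gap 0.67 F [-0.5 -0.6 -2. ]
units [-0.02  0.18  1.77] turn rz 0.01
```

Call:
{"name": "jog_arm", "arguments": {
  "moves": "-.03 .15 .4 0 0 0 -1;0 0 .5 0 0 0 -1;0 0 .4 0 0 0 -1;0 0 .2 0 0 0 -1;0 0 .1 0 0 0 -1;0 0 0 0 0 0 -1;0 0 0 0 0 0 -1"
}}

```text
clock: 30.5
eef_pos: [0.4255, -0.3582, 0.0054]
tcp_rot: [3.142, -0.001, -0.52]
wrist_force: [-0.0, 0.6, -1.1]
finger_gap: 0.67
gripper_force: 38.1
```

```bash
python3 go.py .4255 -.3585 .001 -.52
```

```text
at [ 0.4255 -0.3582  0.0054] rot [ 3.142e+00 -1.000e-03 -5.200e-01] clock 30.5 gap 0.67 F [-0.   0.6 -1.1]
units [0.01 0.01 0.15] turn rz 0.0
```

Call:
{"name": "jog_arm", "arguments": {
  "moves": "0 0 .05 0 0 0 -1;0 0 .04 0 0 0 -1;0 0 .03 0 0 0 -1;0 0 0 0 0 0 -1"
}}

```text
clock: 30.9
eef_pos: [0.4252, -0.3581, 0.0017]
tcp_rot: [3.142, -0.0, -0.52]
wrist_force: [0.3, 0.2, -1.5]
finger_gap: 0.674
gripper_force: 38.2
```

Call:
{"name": "jog_arm", "arguments": {
  "moves": "0 0 .03 0 0 0 -1;0 0 .03 0 0 0 -1;0 0 0 0 0 0 -1"
}}

```text
clock: 31.2
eef_pos: [0.4253, -0.3582, 0.0016]
tcp_rot: [3.141, -0.001, -0.52]
wrist_force: [-5.2, 4.2, 17.1]
finger_gap: 0.676
gripper_force: 39.9
```

Call:
{"name": "jog_arm", "arguments": {
  "moves": "0 0 -.05 0 0 0 -1;0 0 0 0 0 0 -.0;0 0 0 0 0 0 1;0 0 0 0 0 0 1;0 0 0 0 0 0 1;0 0 -.4 0 0 0 1;0 0 -.9 0 0 0 1;0 0 -1 0 0 0 1;0 0 -1 0 0 0 1;0 0 -.6 0 0 0 1"
}}

```text
clock: 32.2
eef_pos: [0.426, -0.3586, 0.1217]
tcp_rot: [3.142, -0.003, -0.52]
wrist_force: [0.3, 0.6, -0.0]
finger_gap: 1.0
gripper_force: 0.0
```

```bash
python3 mm.py jar .4255 -.3585 .004 -.52 squeezer .430 .1615 0 1.77; python3 go.py .430 .1615 .02 -1.37
```

```text
jar side 1062 [ 0.4236 -0.3585  0.0041 -0.0968] 0.148
  spot side [ 0.428  -0.3599  0.0034] 0.91
jar top 30 [ 0.4141 -0.321   0.0199 -1.6173] 0.932
  spot top [ 4.255e-01 -3.610e-01 -1.000e-04] 0.57
jar both [ 0.4329 -0.3512 -0.0181 -0.1209] 0.531
squeezer side 1014 [0.4283 0.1631 0.004  1.7683] 0.097
  spot side [0.4312 0.1578 0.0014] 0.56
squeezer top 716 [0.4336 0.1642 0.0049 1.7992] 0.115
  spot top [0.432  0.1637 0.0023] 0.88
squeezer both [ 0.4327  0.1675 -0.0073  1.7844] 0.116
at [ 0.4247 -0.3578  0.1174] rot [ 3.141e+00  2.000e-03 -5.200e-01] clock 32.7 gap 1.0 F [ 0.8 -0.2 -0.2]
units [ -8.45 -15.11   3.26] turn rz 6.09
```

Call:
{"name": "jog_arm", "arguments": {
  "moves": "0 0 0 0 0 1 1;0 0 0 0 0 1 1;0 0 0 0 0 1 1;0 0 0 0 0 1 1;0 0 0 0 0 1 1;0 0 0 0 0 1 1;-.6 -.13 0 0 0 0 1;-1 -.22 0 0 0 0 1;-1 -.22 0 0 0 0 1;-1 -.22 0 0 0 0 1"
}}

```text
clock: 33.7
eef_pos: [0.425, -0.2465, 0.1177]
tcp_rot: [3.141, 0.0, -1.358]
wrist_force: [0.6, 0.4, 0.3]
finger_gap: 1.0
gripper_force: 0.0
```

Call:
{"name": "jog_arm", "arguments": {
  "moves": "-1 -.22 0 0 0 0 1;-1 -.22 0 0 0 0 1;-1 -.22 0 0 0 0 1;-1 -.22 0 0 0 0 1;-1 -.22 0 0 0 0 1;-1 -.22 0 0 0 0 1;-1 -.22 0 0 0 0 1;-1 -.22 0 0 0 0 1;-1 -.22 0 0 0 0 1;-1 -.22 0 0 0 0 1"
}}

```text
clock: 34.7
eef_pos: [0.4262, 0.0609, 0.118]
tcp_rot: [3.141, -0.0, -1.358]
wrist_force: [-0.1, 1.0, 0.8]
finger_gap: 1.0
gripper_force: 0.0
```

```bash
python3 go.py .431 .162 -.020 -1.36
```

```text
at [0.4262 0.0609 0.118 ] rot [ 3.141 -0.    -1.358] clock 34.7 gap 1.0 F [-0.1  1.   0.8]
units [-3.26 -0.87  4.6 ] turn rz 0.02
```

Call:
{"name": "jog_arm", "arguments": {
  "moves": "-1 -.26 .3 0 0 0 1;-1 -.26 .5 0 0 0 1;-.86 -.25 .6 0 0 0 1;-.4 -.1 .7 0 0 0 1;0 0 .7 0 0 0 1;0 0 .4 0 0 0 1;0 0 .2 0 0 0 1;0 0 0 0 0 0 1",
  "newtons": 60
}}

```text
clock: 35.5
eef_pos: [0.431, 0.1604, 0.0154]
tcp_rot: [3.14, -0.001, -1.358]
wrist_force: [-0.3, -0.4, -0.1]
finger_gap: 0.999
gripper_force: 0.0
```

```bash
python3 go.py .431 .162 -.020 -1.36
```

```text
at [0.431  0.1604 0.0154] rot [ 3.140e+00 -1.000e-03 -1.358e+00] clock 35.5 gap 0.999 F [-0.3 -0.4 -0.1]
units [-0.05 -0.01  1.18] turn rz 0.01
```

Call:
{"name": "jog_arm", "arguments": {
  "moves": "-.05 0 .4 0 0 0 1;0 0 .4 0 0 0 1;0 0 .25 0 0 0 1;0 0 .1 0 0 0 1;0 0 0 0 0 0 -1;0 0 0 0 0 0 -1;0 0 0 0 0 0 -1;0 0 0 0 0 0 -1;0 0 0 0 0 0 -1;0 0 0 0 0 0 -1"
}}

```text
clock: 36.5
eef_pos: [0.4313, 0.1625, -0.0177]
tcp_rot: [-3.141, 0.0, -1.357]
wrist_force: [-0.5, 0.2, 6.2]
finger_gap: 0.24
gripper_force: 58.7
```

```bash
python3 go.py .431 .162 -.020 -1.36
```

```text
at [ 0.4313  0.1625 -0.0177] rot [-3.141  0.    -1.357] clock 36.5 gap 0.24 F [-0.5  0.2  6.2]
units [0.01 0.01 0.08] turn rz 0.02
```

Call:
{"name": "jog_arm", "arguments": {
  "moves": "0 0 -.2 0 0 0 -1;0 0 -.5 0 0 0 -1;0 0 -.8 0 0 0 -1;0 0 -.8 0 0 0 -1;0 0 -.4 0 0 .4 -1;0 0 0 0 0 .8 -1;0 0 0 0 0 .8 -1;0 0 0 0 0 .8 -1;0 0 0 0 0 .39 -1;0 0 0 0 0 0 -1",
  "newtons": 80
}}

```text
clock: 37.5
eef_pos: [0.4307, 0.1621, 0.0628]
tcp_rot: [3.141, -0.0, -1.804]
wrist_force: [0.0, -0.4, -2.6]
finger_gap: 0.231
gripper_force: 78.3
```

```bash
python3 go.py .4325 -.150 -.0137 -1.803
```

```text
at [0.4307 0.1621 0.0628] rot [ 3.141 -0.    -1.804] clock 37.5 gap 0.231 F [ 0.  -0.4 -2.6]
units [10.11 -2.47  2.55] turn rz -0.01
```

Call:
{"name": "jog_arm", "arguments": {
  "moves": ".4 -.1 0 0 0 0 -1;.9 -.22 0 0 0 0 -1;1 -.25 0 0 0 0 -1;1 -.25 0 0 0 0 -1;1 -.25 0 0 0 0 -1;1 -.25 0 0 0 0 -1;1 -.25 0 0 0 0 -1;1 -.25 0 0 0 0 -1;1 -.24 0 0 0 0 -1;.9 -.22 0 0 0 0 -1"
}}

```text
clock: 38.5
eef_pos: [0.4332, -0.1239, 0.0627]
tcp_rot: [3.141, -0.0, -1.802]
wrist_force: [1.0, 1.2, -3.3]
finger_gap: 0.234
gripper_force: 78.3
```

Call:
{"name": "jog_arm", "arguments": {
  "moves": ".6 -.14 0 0 0 0 -1;.3 -.07 0 0 0 0 -1;0 0 .5 0 0 0 -1;0 0 .5 0 0 0 -1;0 0 .3 0 0 0 -1;0 0 .1 0 0 0 -1;0 0 0 0 0 0 -1;0 0 0 0 0 0 -1"
}}

```text
clock: 39.3
eef_pos: [0.4344, -0.1496, 0.0211]
tcp_rot: [-3.141, 0.0, -1.803]
wrist_force: [0.2, 0.6, -2.5]
finger_gap: 0.231
gripper_force: 78.3
```

```bash
python3 go.py .4325 -.150 -.0137 -1.803; python3 mm.py squeezer .4325 -.15 .036 1.338 tray .4325 -.15 0 1.338;python3 go.py .4325 -.150 -.0137 -1.803
```

```text
at [ 0.4344 -0.1496  0.0211] rot [-3.141  0.    -1.803] clock 39.3 gap 0.231 F [ 0.2  0.6 -2.5]
units [0.03 0.06 1.16] turn rz 0.0
squeezer side 556 [ 0.4291 -0.155   0.0465  1.3317] 0.586
  spot side [ 0.4328 -0.1528  0.0382] 0.69
tray side 2290 [ 0.4282 -0.1506  0.0079  1.3386] 0.321
  spot side [ 4.313e-01 -1.517e-01  4.000e-04] 0.79
at [ 0.434  -0.1497  0.0208] rot [-3.141  0.    -1.803] clock 39.8 gap 0.229 F [-0.5 -1.2 -1.6]
units [0.02 0.05 1.15] turn rz -0.0
```

Descend, creeping at the end.

Call:
{"name": "jog_arm", "arguments": {
  "moves": "0 .05 .4 0 0 0 -1;0 0 .35 0 0 0 -1;0 0 .2 0 0 0 -1;0 0 .1 0 0 0 -1;0 0 .06 0 0 0 -1;0 0 0 0 0 0 -1"
}}

```text
clock: 40.4
eef_pos: [0.4325, -0.1494, -0.0127]
tcp_rot: [3.141, -0.0, -1.803]
wrist_force: [-0.4, 0.7, -2.4]
finger_gap: 0.234
gripper_force: 78.3
```

Call:
{"name": "jog_arm", "arguments": {
  "moves": "0 0 .04 0 0 0 -1;0 0 .03 0 0 0 -1;0 0 0 0 0 0 -1"
}}

```text
clock: 40.7
eef_pos: [0.4329, -0.1494, -0.0136]
tcp_rot: [-3.141, 0.0, -1.803]
wrist_force: [-4.0, 0.8, 10.2]
finger_gap: 0.234
gripper_force: 79.9
```

Call:
{"name": "jog_arm", "arguments": {
  "moves": "0 0 -.03 0 0 0 -1;0 0 0 0 0 0 -.2;0 0 0 0 0 0 0;0 0 -.1 0 0 0 .2;0 0 -.3 0 0 0 .2;0 0 -.8 0 0 0 .2;0 0 -1 0 0 0 .5;0 0 -1 0 0 0 1;0 0 -.5 0 0 0 1;0 0 0 0 0 0 1"
}}

```text
clock: 41.7
eef_pos: [0.4343, -0.1494, 0.1003]
tcp_rot: [-3.136, 0.001, -1.803]
wrist_force: [0.1, 0.2, -1.5]
finger_gap: 1.004
gripper_force: 0.0
```

```bash
python3 mm.py squeezer .4325 -.15 .004 1.338 scraper .6385 -.150 0 1.632; python3 go.py .6385 -.151 .06 -1.51
```

```text
squeezer side 1209 [ 0.4297 -0.1481  0.0106  1.3291] 0.102
  spot side [ 0.4333 -0.1538  0.0047] 0.85
scraper side 797 [ 0.6348 -0.1494  0.0052  1.6471] 0.138
scraper top 570 [ 0.64   -0.1457  0.0037  1.6395] 0.149
  spot top [ 6.376e-01 -1.549e-01 -4.000e-04] 0.91
scraper both [ 0.6414 -0.145  -0.008   1.6396] 0.138
at [ 0.4323 -0.1494  0.0967] rot [ 3.141 -0.    -1.803] clock 42.2 gap 1.002 F [ 0.4  0.4 -0.7]
units [-1.53 -6.7   1.22] turn rz -2.1
```

Call:
{"name": "jog_arm", "arguments": {
  "moves": "0 0 0 0 0 -.8 1;0 0 0 0 0 -.9 1;.05 -.4 0 0 0 -.47 1;.07 -.94 0 0 0 0 1;.07 -1 0 0 0 0 1;.07 -1 0 0 0 0 1;.07 -1 .2 0 0 0 1;.07 -1 .4 0 0 0 1;.07 -1 .6 0 0 0 1;.03 -.5 .7 0 0 0 1",
  "newtons": 40
}}

```text
clock: 43.2
eef_pos: [0.6408, -0.1507, 0.0393]
tcp_rot: [-3.14, -0.0, -1.5]
wrist_force: [-0.1, -0.3, 1.2]
finger_gap: 1.005
gripper_force: 0.0
```

```bash
python3 go.py .638 -.150 -.0255 -1.50
```

```text
at [ 0.6408 -0.1507  0.0393] rot [-3.14 -0.   -1.5 ] clock 43.2 gap 1.005 F [-0.1 -0.3  1.2]
units [-0.03  0.09  2.16] turn rz 0.0
```

Call:
{"name": "jog_arm", "arguments": {
  "moves": "0 .05 .6 0 0 0 1;0 0 .7 0 0 0 1;0 0 .5 0 0 0 1;0 0 .2 0 0 0 1;0 0 .1 0 0 0 1;0 0 0 0 0 0 1;0 0 0 0 0 0 1"
}}

```text
clock: 43.9
eef_pos: [0.6374, -0.1508, -0.0218]
tcp_rot: [-3.14, -0.0, -1.5]
wrist_force: [0.0, 0.1, 0.1]
finger_gap: 1.0
gripper_force: 0.0
```

```bash
python3 go.py .638 -.150 -.0255 -1.50; python3 - <<'E'
from h import *
d=manip.capture("side"); 
L=[np.array(o["region"]) for o in manip.trace("side","scraper")]
u=proj(d,np.array([[.638,-.15,.0]]))[0]; im=d["pixels"].astype(int)
x0,y0=int(u[0])-30,int(u[1])-34
print(u, "x0",x0)
for y in range(y0,y0+52): print(y,''.join('R' if (p[0]>120 and p[1]<60) else '#' if p.max()<70 else '.' for p in im[y,x0:x0+60]))
E
```

```text
at [ 0.6374 -0.1508 -0.0218] rot [-3.14 -0.   -1.5 ] clock 43.9 gap 1.0 F [0.  0.1 0.1]
units [-0.03 -0.02  0.12] turn rz -0.0
[320.33681666 223.81748665] x0 290
189 ....................##################################......
190 ....................##################################......
191 .....................################################.......
192 .....................################################.......
193 .....................###############################........
194 .....................############################...........
195 .....................############################...........
196 ....................#############################...........
197 ....................#..##########################...........
198 ........................########################............
199 .......................######################...............
200 ............###.......#######################...............
201 .....RRR....###.....###########################.............
202 ...RRRRRRRR###....##################...########.............
203 ..RRRRRRRRR####..####...
[... 1741 characters left out ...]
...............................RRRRRRRR...........
231 ...........................................RRRRRRRR.........
232 ............................................RRRRRRRR........
233 ..............................................RRRRRRRR......
234 ................................................RRRRRRRR....
235 .................................................RRRRRRRR...
236 ...................................................RRRRRRRR.
237 .....................................................RRRRRRR
238 ......................................................RRRRRR
239 ........................................................RRRR
240 .........................................................RRR
```

Call:
{"name": "jog_arm", "arguments": {
  "moves": "0 0 .1 0 0 0 1;0 0 0 0 0 0 -1;0 0 0 0 0 0 -1;0 0 0 0 0 0 -1;0 0 0 0 0 0 -1;0 0 0 0 0 0 -1;0 0 0 0 0 0 -1"
}}

```text
clock: 44.7
eef_pos: [0.6369, -0.1508, -0.0256]
tcp_rot: [-3.141, -0.0, -1.5]
wrist_force: [0.0, 1.3, 1.8]
finger_gap: 0.175
gripper_force: 39.8
```

```bash
python3 go.py .638 -.150 -.0255 -1.50
```

```text
at [ 0.6369 -0.1508 -0.0256] rot [-3.141 -0.    -1.5  ] clock 44.7 gap 0.175 F [0.  1.3 1.8]
units [-0.02 -0.04 -0.  ] turn rz -0.0
```

Call:
{"name": "jog_arm", "arguments": {
  "moves": "0 0 -.3 0 0 0 -1;0 0 -.6 0 0 0 -1;0 0 -.9 0 0 0 -1;0 0 -.8 0 0 .3 -1;0 0 -.3 0 0 .7 -1;-.3 .04 0 0 0 .66 -1;-.8 .12 0 0 0 0 -1;-1 .15 0 0 0 0 -1;-1 .15 0 0 0 0 -1;-1 .15 0 0 0 0 -1"
}}

```text
clock: 45.7
eef_pos: [0.6373, -0.0255, 0.0617]
tcp_rot: [-3.141, 0.0, -1.733]
wrist_force: [0.7, 0.3, -0.6]
finger_gap: 0.176
gripper_force: 39.5
```

Call:
{"name": "jog_arm", "arguments": {
  "moves": "-1 .15 0 0 0 0 -1;-1 .15 0 0 0 0 -1;-1 .15 0 0 0 0 -1;-1 .15 0 0 0 0 -1;-1 .15 0 0 0 0 -1;-.6 .09 0 0 0 0 -1;-.3 .05 0 0 0 0 -1;0 0 .3 0 0 0 -1;0 0 .4 0 0 0 -1;0 0 .2 0 0 0 -1"
}}

```text
clock: 46.7
eef_pos: [0.6385, 0.1509, 0.0322]
tcp_rot: [3.139, -0.001, -1.734]
wrist_force: [0.3, 0.3, -0.7]
finger_gap: 0.171
gripper_force: 39.5
```

```bash
python3 go.py .641 .155 -.0205 -1.7316; python3 mm.py scraper .641 .155 .056 1.41 spoon_rest .641 .155 0 1.41
```

```text
at [0.6385 0.1509 0.0322] rot [ 3.139e+00 -1.000e-03 -1.734e+00] clock 46.7 gap 0.171 F [ 0.3  0.3 -0.7]
units [-0.15 -0.06  1.76] turn rz -0.01
scraper side 286 [0.6376 0.1565 0.0626 1.4025] 0.561
  spot side [0.6383 0.1502 0.0561] 0.63
scraper top 204 [0.6408 0.1557 0.0599 1.4067] 0.715
  spot top [0.6388 0.1468 0.055 ] 0.73
scraper both [0.6407 0.1586 0.052  1.4209] 0.638
spoon_rest side 1138 [0.6373 0.1534 0.0065 1.4176] 0.22
  spot side [ 6.472e-01  1.556e-01 -2.000e-04] 0.62
spoon_rest top 474 [0.6426 0.1577 0.0038 1.4218] 0.709
  spot top [ 0.6415  0.1505 -0.    ] 0.73
spoon_rest both [ 0.6446  0.1615 -0.01    1.419 ] 0.461
```

Call:
{"name": "jog_arm", "arguments": {
  "moves": "-.1 -.05 .4 0 0 0 -1;-.05 0 .5 0 0 0 -1;0 0 .4 0 0 0 -1;0 0 .2 0 0 0 -1;0 0 .1 0 0 0 -1;0 0 0 0 0 0 -1;0 0 0 0 0 0 -1"
}}

```text
clock: 47.9
eef_pos: [0.6422, 0.1568, -0.0135]
tcp_rot: [-3.141, 0.0, -1.732]
wrist_force: [0.5, -0.2, -0.8]
finger_gap: 0.175
gripper_force: 39.5
```

```bash
python3 go.py .641 .155 -.0205 -1.7316
```

```text
at [ 0.6422  0.1568 -0.0135] rot [-3.141  0.    -1.732] clock 47.9 gap 0.175 F [ 0.5 -0.2 -0.8]
units [0.07 0.03 0.23] turn rz -0.0
```

Call:
{"name": "jog_arm", "arguments": {
  "moves": ".06 0 .1 0 0 0 -1;0 0 .06 0 0 0 -1;0 0 .05 0 0 0 -1;0 0 .03 0 0 0 -1;0 0 0 0 0 0 -1"
}}

```text
clock: 48.4
eef_pos: [0.6415, 0.1549, -0.0206]
tcp_rot: [-3.142, -0.0, -1.732]
wrist_force: [-1.6, -1.1, 2.5]
finger_gap: 0.173
gripper_force: 39.9
```

Contact at the expected height. Release and retreat.

Call:
{"name": "jog_arm", "arguments": {
  "moves": "0 0 0 0 0 0 -.4;0 0 0 0 0 0 -.2;0 0 0 0 0 0 -.2;0 0 -.2 0 0 0 -.2;0 0 -.6 0 0 0 -.2;0 0 -1 0 0 0 0;0 0 -1 0 0 0 .5;0 0 -1 0 0 0 .5;1 0 -.5 0 0 0 .5;1 .5 0 0 0 0 .5"
}}

```text
clock: 49.4
eef_pos: [0.6197, 0.0985, 0.1112]
tcp_rot: [-3.136, 0.002, -1.731]
wrist_force: [-0.3, -0.9, -0.5]
finger_gap: 0.756
gripper_force: 0.0
```

Call:
{"name": "jog_arm", "arguments": {
  "moves": "0 1 0 0 0 0 .5;0 1 0 0 0 0 .5;0 1 0 0 0 0 .5;0 1 0 0 0 0 .5;0 .6 0 0 0 0 .5;0 0 0 0 0 0 .5"
}}

```text
clock: 50.0
eef_pos: [0.4791, 0.1204, 0.1089]
tcp_rot: [-3.141, 0.001, -1.731]
wrist_force: [0.8, 0.5, 0.7]
finger_gap: 0.753
gripper_force: 0.0
```

```bash
python3 - <<'E'
from h import *
A=manip.capture("side"); B=manip.capture("top")
for c in("side","top"):
    for n in "reamer jar squeezer scraper cup mill".split():
        print(c,n,[(np.round(o["at"],3).tolist(),round(o["conf"],2)) for o in manip.spot_point(c,n)])
a=A["pixels"][130:360,150:430,::-1]; b=B["pixels"][170:310,160:420,::-1]
a=cv2.resize(a,(400,329),interpolation=cv2.INTER_CUBIC);b=cv2.resize(b,(400,215),interpolation=cv2.INTER_CUBIC)
a=cv2.resize(A["pixels"][130:350,150:425,::-1],(750,600),interpolation=cv2.INTER_CUBIC)
cv2.imwrite("pics/fin.png",a); print(manip.get_state()["clock"],manip.get_state()["eef_pos"])
E
```

```text
side reamer [([0.602, -0.357, 0.048], 0.79)]
side jar [([0.429, -0.364, 0.006], 0.65)]
side squeezer [([0.432, -0.154, 0.007], 0.77)]
side scraper [([0.639, 0.152, 0.004], 0.75), ([0.777, -0.204, -0.002], 0.68)]
side cup [([0.546, 0.001, 0.002], 0.63)]
side mill [([0.521, -0.455, 0.001], 0.89), ([0.643, 0.156, 0.0], 0.22)]
top reamer [([0.604, -0.361, 0.041], 0.72)]
top jar [([0.427, -0.362, -0.0], 0.96), ([0.544, -0.003, 0.001], 0.68)]
top squeezer [([0.431, -0.15, 0.002], 0.55)]
top scraper [([0.776, -0.201, 0.002], 0.73), ([0.645, 0.153, 0.004], 0.71), ([0.427, -0.364, 0.004], 0.7)]
top cup [([0.546, -0.003, -0.002], 0.76)]
top mill [([0.428, -0.363, 0.001], 0.65), ([0.521, -0.459, -0.004], 0.5)]
50.7 [0.48091221 0.12020525 0.10789994]
```

View pics/fin.png

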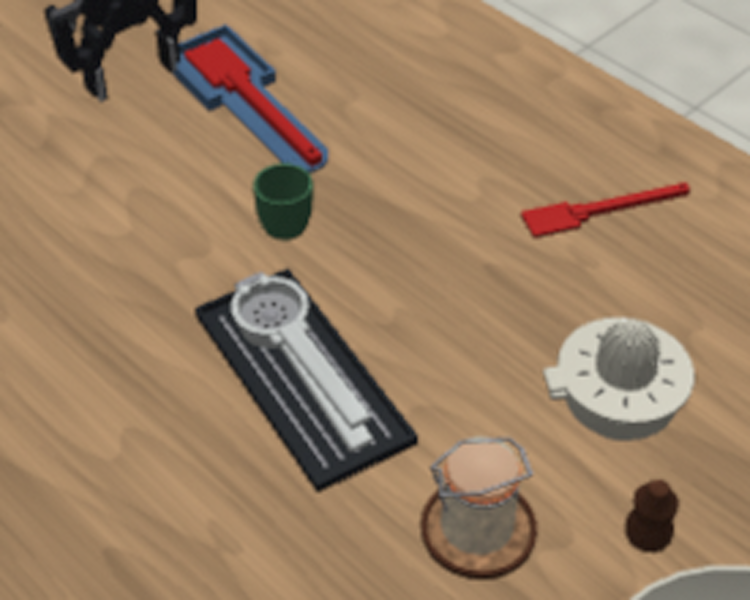

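The last picture shows all four tools in their holders: the squeezer in the tray (around 300,360), the jar inside the coaster rim (480,510), the reamer level on the bowl (625,375) and the scraper with its blade in the dish (215,60). The cup and mill have not moved, and the gripper is clear.

```bash
python3 -c "
from workcell import manip
print(manip.close_job())"
```

```text
the job is handed in; nothing more can be done
None
```

The job is handed in at about 51 s: in the final camera check the reamer, jar, squeezer and scraper sit in their holders, placed in the order asked, the cup and mill had not moved, and the gripper was clear; the reported TCP height read about 28 mm too low, so I corrected for it after a table touch.

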